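# Load the tongue scraper into the steriliser and set its dose slider

## Robot

A 6-joint arm with a two-finger parallel gripper is mounted at the origin on the work surface. World frame = base frame: x ahead of the robot, y to its left, z up, the work surface at z = 0. Lengths are in mm, angles in rad, forces in N, time in s.
With the tool pointing down it reaches from about 275 to 750 mm from the base axis. Payload 10.2 kg.
Tool frame: the origin (TCP) lies midway between the tips of the shut fingers; the grasp point (between the pads) lies 19 mm behind it; z points along the fingers, y is the line along which they close (so a half turn about z gives the same grasp; the last joint's range is limited). The gripper opens to 85 mm and grips with 20 to 120 N. Pads are 22 mm wide; open, the fingers measure 114 mm over their backs; the gripper's body (76 mm by 85 mm) begins 54 mm behind the grasp point. The pads swing forward as they close: fully open they stand 13 mm farther back than shut.
Start: joints at [0.996, 0.313, 1.498, -0, 1.331, -0.223], TCP at [180.922, 492.847, 231.294] pointing down, gripper open.
Joint ranges: [-2.94, 2.94], [-0.97, 2.17], [0.19, 2.56], [-1.23, 4.37], [0.02, 3.11], [-2.88, 2.88]. Speed limits (rad/s): [2.39, 2.39, 3.01, 3.14, 3.14, 3.14].

## Interface

Orientations are given as a unit quaternion [w, x, y, z].
In Python, from rig import ctrl gives the robot as it stands.
- The arm moves only by the tool arm_command, never from a script. Its argument "increments" is a list of rows, each an object with "dr": the turn, a rotation vector about the tool's x, y, z in units of pi/4 rad (1.0 is pi/4 rad), a list of three; "offset": the shift along the tool's x, y, z in units of 120 mm (1.0 is 120 mm), a list of three; "hand": the opening, from -1 (shut) to 1 (fully open). A call has 1 to 8 rows; each row shifts and turns the commanded pose from where the row before left it, along the tool's axes as they then stand; what a row does not reach is not made up. A row lasts 1/10 s, in which the tool goes at most 50 mm and 8.59 degrees, less where a joint would pass 70% of its speed; a pose out of reach is approached as far as the arm can. A call with a number of a shift or a turn outside -1 to 1 is refused whole. A call with a gripper value outside its range is refused whole. The fingers move at their own pace and stop on an object; "grip_force" is the grip in N (left out, the last holds). Time passes only in rows, so rows that do not move let the fingers close. It gives the time, the measured TCP pose, the force, the opening and the grip force at its end, in the units of the state.
- ctrl.sense(): the state, without advancing time (a new reading comes with each control period).
- ctrl.capture(name): name is "side" or "top" or "wrist"; returns the picture (420x560x3 uint8, red, green, blue); there is no depth.
- ctrl.camera_info(name): a dict with "K" (3x3 intrinsics, pixels), "dist" ([k1, k2, p1, p2, k3] as OpenCV has them; the pictures are not rectified), "R" (3x3) and "t" (3): a world point X has camera coordinates R X + t. Camera axes: x right, y down, z forward; pixel columns grow to the right and rows downward; lengths in mm; the calibration is good to about 2 mm. A picture is of the moment at which its call begins: read the wrist's pose just before it. camera_info takes no time and is no camera call; for the wrist camera it gives the pose at the moment of the call.
- ctrl.finish_job(): hands the job in; it is judged then, once.
The state is a dict: "time_s": time; "joints": joint angles; "dq": joint speeds; "tau": joint torques, N m; "eef_pos": TCP position; "ee_rot": TCP orientation; "force": force on the tool from outside, world axes, zero at the start; "wrist_torque": the same for the moment, N m; "grip_width": opening from 0.0 (shut) to 1.0 (fully open); "grip_force": force on a finger pad.
Only numpy, scipy, OpenCV 4.12 (cv2) and the standard library are available. Lean on these libraries where they do the work, as an engineer would, in place of code of your own. Each camera call takes 0.05 s, during which the arm holds its last target. There are 200 camera calls.

## Task

Pick the steel tongue scraper out of the cluttered tray and lay it gently, flat, in the steriliser's trough (either way round). Once it lies there, slide the steriliser's slider grip along its track until the line on its top is level with the small steel marker clipped to the front edge, and let go. Leave everything else where it is.

Things in the scene. Friction and masses are not known exactly. Their poses are not given: they have to be found in the camera images.
- scraper: Steel tongue scraper, 165 long, 10 thick, 60 g, lying flat in the tray. Origin: middle of its length, on its underside; x runs along it towards the head, z up. Straight handle bar 14 wide and 10 thick from x = -82 to x = +29 mm (so the origin is on the handle, and the centre of mass is within 25 mm of it towards the head); open loop head 54 wide from x = +29 to +82 mm.
- tray: Open dark wooden tray, fixed, 230 (x) x 250 (y) x 40 high, walls and floor 5 thick. Origin: centre of its underside, on the counter. The scraper, the comb and the razor lie on its floor (5 mm above the counter) side by side, about 70 mm apart, roughly along the tray's x, in any order.
- comb: Steel comb, 160 x 28 x 9, lying in the tray; must stay there. Origin: centre of its underside, x along it.
- razor: Steel T-shaped razor, 131 long, 12 thick, head 42 wide at +x; lies in the tray and must stay there. Origin: near its middle, on its underside, x along the handle.
- steriliser: White low counter-top steriliser, fixed, 220 (x) x 280 (y), deck 45 high. Origin: centre of its underside, on the counter; -x is the front (slider) side. An open trough (210 along y, 80 along x, 20 deep) is sunk in the deck behind the slider track, its centre at x = +40 mm; the track runs along y at x = -50 mm.
- trough (a point): Centre of the trough's floor, 25 mm above the counter; axes as the steriliser's (the trough is 210 long along y, 80 wide along x, its rim 20 mm above this point). The scraper is to lie along y here.
- slider (a joint): Travel of the slider grip in m, 0 to 0.14, growing towards the steriliser's +y; stays where it is left; about 2 N of friction plus light damping. 0.07 is the middle of the steriliser.
- slider_top (a point): Centre of the top of the slider grip, on its white line, 31 mm above the deck. The grip is a black block 60 (x) x 22 (y, the slide direction) x 30 high; axes as the steriliser's. The grip can be pinched across its 22 mm from above, with fingertips kept 5 mm off the deck.
- marker: Small fixed dark steel marker clipped on the front edge of the steriliser beside the track; 12 wide along y, 12 high, with a narrow 4 mm nose pointing at the track. Origin: on its centre line, at deck height; axes as the steriliser's. The slider is set when the grip's line has the same y as this origin in the steriliser's axes.
- canister: Frosted canister, 94 diameter, 122 high, a bystander. Origin under its centre.
- trinket_box: Round white ceramic trinket box, 96 diameter, 56 high, a bystander. Origin under its centre.
- hair_clip: Red plastic hair clip, 85 long, 22 high, a bystander on the counter. Origin under its centre.
- lotion: Amber bottle, 60 diameter, 150 high, a bystander. Origin under its centre.
There are look-alikes about, which are no part of the job. Leave any purple or yellow look-alike of the scraper alone.

How it is judged:
By the outcome, as a careful person would: the job done as asked, in the order asked, and still so for the second after the job is handed in, with the robot touching nothing.
It also fails if it takes over 58 s, if anything falls off the work surface, if the arm or the gripper's body presses on something with over 40 N, if the wrist force passes 120 N, or if a joint passes its speed limit or range.

## Working session

There is one attempt and no reset: what is moved stays moved. The work goes in short steps, Python scripts to look and compute and a tool call to move; the robot and the scene stay as the last step left them, time stands still between calls to the robot, and variables do not carry over. Pictures are saved under pics/ and viewed, at most 10 in all, crops included, and the job is handed in when it is done.

Besides the shell and the picture viewer there is one more tool, called after ">>>" as name(argument=value, ...), one argument or row to a line, values as JSON. arm_command: Moves the arm, as the interface text tells. Shifts and turns lie within -1 to 1; 1 stands for 120 mm of shift or pi/4 rad of turn. Its arguments: {"type":"object","properties":{"increments":{"type":"array"},"grip_force":{"type":"number"}},"required":["increments"]}

```bash
mkdir -p pics; ls; python3 - <<'E'
from rig import ctrl
import cv2,numpy as np
np.set_printoptions(precision=3,suppress=True)
for n in ("top","side"):
    i=ctrl.camera_info(n);print(n,i["K"],i["dist"],i["R"],i["t"])
    cv2.imwrite(f"pics/{n}0.png",cv2.cvtColor(ctrl.capture(n),cv2.COLOR_RGB2BGR))
s=ctrl.sense();print(s["time_s"],s["ee_rot"],s["eef_pos"],s["grip_width"])
E
```

```text
pics
top [[526.541   0.    280.682]
 [  0.    526.541 206.394]
 [  0.      0.      1.   ]] [-0.058  0.     0.     0.     0.   ] [[-0.003 -1.     0.012]
 [-0.995  0.001 -0.1  ]
 [ 0.1   -0.013 -0.995]] [ -64.035  539.48  1744.466]
side [[490.046   0.    290.324]
 [  0.    490.046 217.539]
 [  0.      0.      1.   ]] [-0.101  0.     0.     0.     0.   ] [[ 0.853 -0.522  0.01 ]
 [-0.37  -0.617 -0.694]
 [ 0.369  0.588 -0.72 ]] [-498.797  222.475 1502.012]
0.1 [-0.     0.175  0.985 -0.001] [180.789 492.639 230.775] 0.9972863384901396
```

View pics/top0.png

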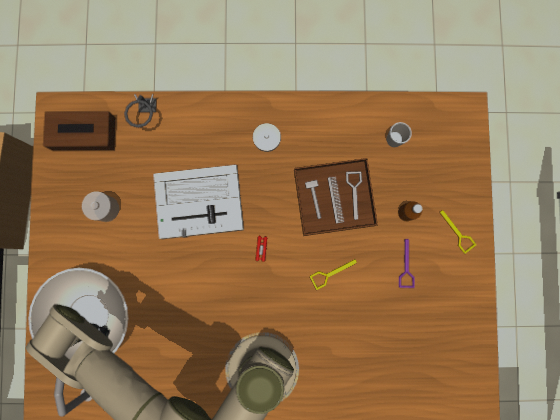

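View pics/side0.png

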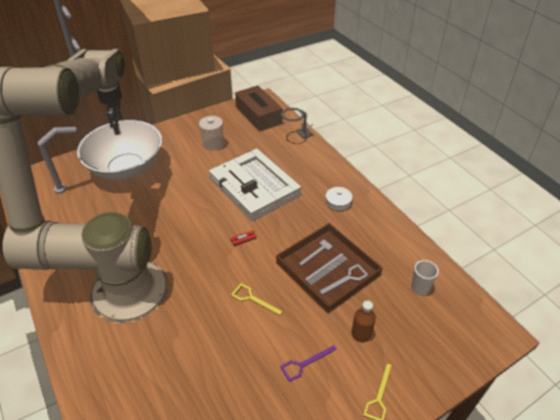

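The top view shows the tray with, from left to right, the razor (head 312,184), the comb (336,200) and the scraper (loop 354,180; handle end 356,218). The steriliser is at (198,202), with the slider grip at about (211,213). There are three coloured look-alikes outside the tray: yellow (335,273), purple (406,265) and yellow (458,232). The grey looped one in the tray is the steel scraper. I'll write the helpers and confirm this in enlarged crops.

```bash
cat > h.py <<'E'
from rig import ctrl
import cv2,numpy as np
from scipy.spatial.transform import Rotation as Rot
np.set_printoptions(precision=3,suppress=True)
def ray(i,uv):
    K,d,R,t=[np.array(i[k],float) for k in("K","dist","R","t")]
    n=cv2.undistortPoints(np.array([[uv]],float),K,d)[0,0]
    return -R.T@t, R.T@np.array([*n,1.])
def plane(i,uv,z):
    c,r=ray(i,uv); return c+r*(z-c[2])/r[2]
def tri(*obs):   # (info,uv)... least squares point and ray misses
    A=np.zeros((3,3));b=np.zeros(3);L=[]
    for i,uv in obs:
        c,r=ray(i,uv);r/=np.linalg.norm(r);P=np.eye(3)-np.outer(r,r);A+=P;b+=P@c;L.append((c,P))
    X=np.linalg.solve(A,b);return X,[np.linalg.norm(P@(X-c)) for c,P in L]
def proj(i,X):
    return cv2.projectPoints(np.array([X],float),cv2.Rodrigues(np.array(i["R"]))[0],np.array(i["t"],float),np.array(i["K"]),np.array(i["dist"],float))[0][0,0]
def move(goal):  # world goal -> shift in tool axes, units of 120 mm (tool down), from present pose
    s=ctrl.sense();q=np.roll(s["ee_rot"],-1);R=Rot.from_quat(q).as_matrix()
    return R.T@(np.array(goal)-s["eef_pos"])/120
E
python3 - <<'E'
from h import *
T=ctrl.camera_info("top");S=ctrl.camera_info("side");W=ctrl.camera_info("wrist")
for n,z,a in [("head",10,(354,180)),("end",10,(356,218)),("ster corners",45,(153,174)),("",45,(236,166)),("",45,(243,230)),("",45,(159,239)),("grip",76,(211,213)),("tray",40,(295,169)),("",40,(366,160)),("",40,(376,225)),("",40,(303,235))]:
    print(n,plane(T,a,z))
print("tri grip",tri((T,(211,213)),(S,(249,186))))
s=ctrl.sense();print(W["K"],W["dist"]);R=Rot.from_quat(np.roll(s["ee_rot"],-1)).as_matrix()
print("cam in tool",R.T@(-np.array(W["R"]).T@W["t"]-s["eef_pos"]),np.array(W["R"])@R, R)
a=cv2.imread("pics/top0.png")[150:250,285:385];b=cv2.imread("pics/top0.png")[155:255,145:255]
cv2.imwrite("pics/crop0.png",np.hstack([cv2.resize(a,(375,375),interpolation=2),cv2.resize(b,(412,375),interpolation=2)]))
E
```

```text
head [ 631.71  -316.752   10.   ]
end [ 501.126 -321.393   10.   ]
ster corners [647.374 363.298  45.   ]
 [674.082  84.835  45.   ]
 [459.091  60.307  45.   ]
 [429.538 338.586  45.   ]
grip [513.066 163.262  76.   ]
tray [ 664.625 -113.445   40.   ]
 [ 695.588 -354.141   40.   ]
 [ 475.166 -383.493   40.   ]
 [ 442.378 -138.895   40.   ]
tri grip (array([513.636, 165.277,  61.737]), [np.float64(0.753614759639018), np.float64(0.7536147596390659)])
[[330.053   0.    278.635]
 [  0.    330.053 214.37 ]
 [  0.      0.      1.   ]] [0.005 0.    0.    0.    0.   ]
cam in tool [  79.346   -0.304 -143.143] [[ 0.     1.    -0.001]
 [-0.949 -0.    -0.314]
 [-0.314  0.001  0.949]] [[-0.939  0.345 -0.001]
 [ 0.345  0.939 -0.001]
 [ 0.    -0.001 -1.   ]]
```

View pics/crop0.png

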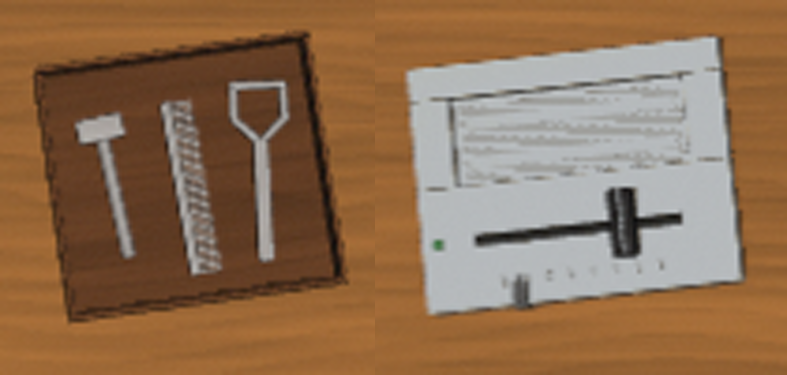

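The crop confirms it: the grey looped tool on the tray's right side (loop at 354,175) is the steel scraper. It's uncoloured and inside the tray, unlike the yellow and purple ones. The marker shows at full-image pixel (184,232) and the grip at (211,213). Next I'll move over the steriliser for close views on the way to the tray.

>>> arm_command(
  increments=[
    {"offset": [-0.37,-0.15,0],"dr": [0,0,0],"hand": 0.0},
    {"offset": [-0.37,-0.15,0],"dr": [0,0,0],"hand": 0.0},
    {"offset": [-0.37,-0.15,0],"dr": [0,0,0],"hand": 0.0},
    {"offset": [-0.37,-0.15,0],"dr": [0,0,0],"hand": 0.0},
    {"offset": [-0.37,-0.15,0],"dr": [0,0,0],"hand": 0.0},
    {"offset": [-0.37,-0.15,0],"dr": [0,0,0],"hand": 0.0},
    {"offset": [-0.37,-0.15,0],"dr": [0,0,0],"hand": 0.0},
    {"offset": [0,0,0],"dr": [0,0,0],"hand": 0.0},
  ],
)

```text
time_s: 0.9
eef_pos: [432.4, 264.0, 230.7]
ee_rot: [0.0, 0.178, 0.984, -0.001]
force: [-0.4, 0.5, -0.4]
grip_width: 0.5
grip_force: 0.0
```

```bash
cat >> h.py <<'E'
import pickle
def snap(name):
    i=ctrl.camera_info("wrist");im=cv2.cvtColor(ctrl.capture("wrist"),cv2.COLOR_RGB2BGR)
    cv2.imwrite(f"pics/{name}.png",im);pickle.dump(i,open(f"pics/{name}.pkl","wb"));return i,im
def info(name): return pickle.load(open(f"pics/{name}.pkl","rb"))
E
python3 -c "
from h import *
snap('w1');s=ctrl.sense();print(s['eef_pos'],s['grip_width'],s['time_s'])"
```

```text
[430.556 265.73  230.704] 0.5010868376588757 0.95
```

View pics/w1.png

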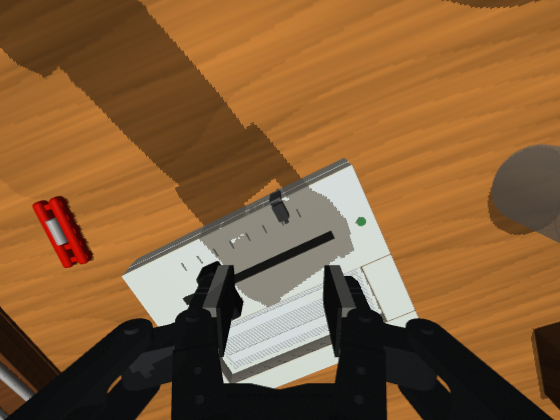

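The wrist view shows the marker at (280,207) with its nose towards (286,222), but the fingers hide the grip. I'll move farther back for a clear view.

>>> arm_command(
  increments=[
    {"offset": [-0.35,-0.1,0],"dr": [0,0,-0.1],"hand": 0.0},
    {"offset": [-0.35,-0.1,0],"dr": [0,0,-0.1],"hand": 0.0},
    {"offset": [-0.35,-0.1,0],"dr": [0,0,-0.1],"hand": 0.0},
    {"offset": [-0.35,-0.1,0],"dr": [0,0,-0.1],"hand": 0.0},
    {"offset": [-0.35,-0.1,0],"dr": [0,0,-0.1],"hand": 0.0},
    {"offset": [0,0,0],"dr": [0,0,0],"hand": 0.0},
  ],
)

```text
time_s: 1.55
eef_pos: [624.9, 167.5, 228.9]
ee_rot: [-0.001, -0.021, 1.0, -0.0]
force: [-1.1, 0.3, 0.3]
grip_width: 0.501
grip_force: 0.0
```

```bash
python3 -c "
from h import *
snap('w2');s=ctrl.sense();print(s['eef_pos'],s['grip_width'],s['time_s'])
print('to tray view',move((650,-315,230)), Rot.from_quat(np.roll(s['ee_rot'],-1)).as_matrix())"
```

```text
[623.069 168.725 229.478] 0.49967682086220216 1.6
to tray view [-0.061 -4.037 -0.005] [[-0.999 -0.04  -0.002]
 [-0.04   0.999  0.   ]
 [ 0.002  0.    -1.   ]]
```

View pics/w2.png

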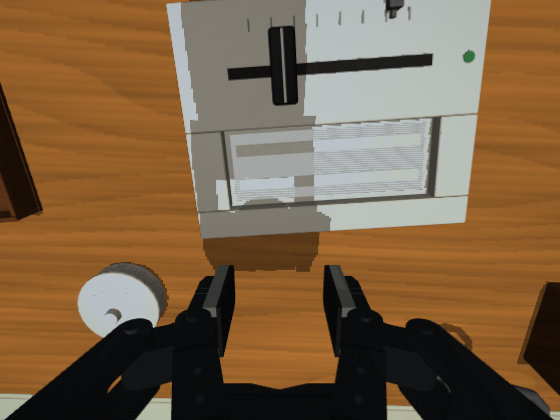

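This view shows the grip's top centre at (285,65) with its white line running (282,28) to (288,103), and the marker nose at about (391,16). The trough rim corners are near (221,131), (440,117), (434,196) and (229,211), and the back deck corners at (202,238) and (467,222). I'll take a second wrist place for height.

>>> arm_command(
  increments=[
    {"offset": [0.1,-0.35,0],"dr": [0,0,0],"hand": 0.0},
    {"offset": [0.1,-0.35,0],"dr": [0,0,0],"hand": 0.0},
    {"offset": [0.1,-0.35,0],"dr": [0,0,0],"hand": 0.0},
    {"offset": [0,0,0],"dr": [0,0,0],"hand": 0.0},
  ],
)

```text
time_s: 2.0
eef_pos: [589.9, 38.9, 231.9]
ee_rot: [-0.0, -0.019, 1.0, -0.0]
force: [0.3, 0.6, 0.6]
grip_width: 0.495
grip_force: 0.0
```

```bash
python3 -c "
from h import *
snap('w3');s=ctrl.sense();print(s['eef_pos'],s['time_s'],move((660,-320,230)))
"
```

```text
[590.459  40.942 231.953] 2.05 [-0.462 -3.028  0.016]
```

View pics/w3.png

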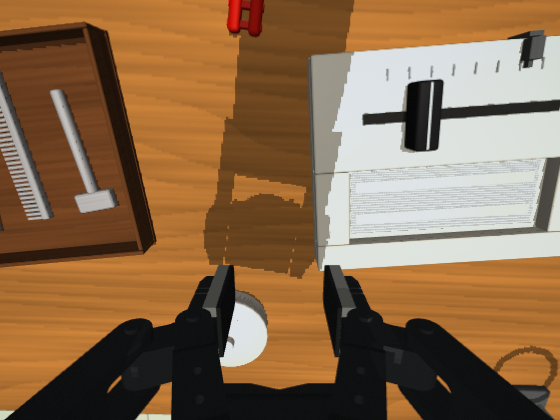

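Here the grip's line centre is at about (431,116), the marker nose near (529,62) and the trough at (349..545,160..240). On to the tray.

>>> arm_command(
  increments=[
    {"offset": [-0.06,-0.37,0],"dr": [0,0,0],"hand": 0.0},
    {"offset": [-0.06,-0.37,0],"dr": [0,0,0],"hand": 0.0},
    {"offset": [-0.06,-0.37,0],"dr": [0,0,0],"hand": 0.0},
    {"offset": [-0.06,-0.37,0],"dr": [0,0,0],"hand": 0.0},
    {"offset": [-0.06,-0.37,0],"dr": [0,0,0],"hand": 0.0},
    {"offset": [-0.06,-0.37,0],"dr": [0,0,0],"hand": 0.0},
    {"offset": [0,0,0],"dr": [0,0,0],"hand": 0.0},
  ],
)

```text
time_s: 2.75
eef_pos: [645.9, -225.8, 230.1]
ee_rot: [-0.0, -0.019, 1.0, -0.0]
force: [-0.7, 0.8, -0.8]
grip_width: 0.502
grip_force: 0.0
```

```bash
python3 -c "
from h import *
snap('w4');s=ctrl.sense();print(s['eef_pos'],s['time_s'])
"
```

```text
[ 646.026 -223.177  230.403] 2.8
```

>>> arm_command(
  increments=[
    {"offset": [0,-0.4,0],"dr": [0,0,0],"hand": 0.0},
    {"offset": [0,-0.4,0],"dr": [0,0,0],"hand": 0.0},
    {"offset": [0,0,0],"dr": [0,0,0],"hand": 0.0},
  ],
)

```text
time_s: 3.1
eef_pos: [649.3, -321.6, 230.0]
ee_rot: [-0.001, -0.019, 1.0, -0.0]
force: [1.0, 0.2, -0.4]
grip_width: 0.499
grip_force: 0.0
```

```bash
python3 -c "
from h import *
snap('w5');s=ctrl.sense();print(s['eef_pos'],s['time_s'])
w={k:cv2.imread(f'pics/w{k}.png') for k in (1,2,3,4,5)}
up=lambda k,x,y,ww,hh,f:cv2.resize(w[k][y:y+hh,x:x+ww],None,fx=f,fy=f,interpolation=2)
A=np.hstack([w[4][0:270,0:400],w[5][0:270,100:500]])
B=np.hstack([up(2,200,0,265,110,1.5)[:, :397],up(3,360,20,200,110,2)[:165]][:1])
C=np.zeros((330,800,3),np.uint8)
a=up(2,200,0,265,220,1.5);C[:330,:a.shape[1]]=a
b=up(3,310,20,250,220,1.5);C[:330,400:400+b.shape[1]]=b
cv2.imwrite('pics/comp.png',np.vstack([A,C]))
"
```

```text
[ 649.886 -318.798  230.428] 3.15
```

View pics/comp.png

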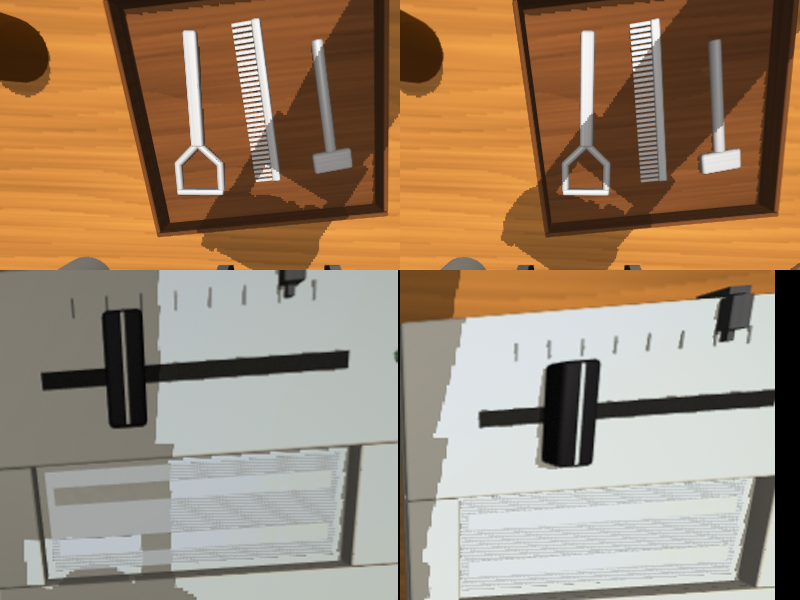

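The composite shows the scraper in w4 with handle end (190,31), neck (197,145) and loop end (200,191), and in w5 at (288,31), (287,146) and (285,192). The grip line and marker nose are clear in both w2 and w3.

```bash
python3 - <<'E'
from h import *
w={k:info(f"w{k}") for k in(1,2,3,4,5)};T=ctrl.camera_info("top")
def p(n,a,b,x,y):
    X,e=tri((w[a],x),(w[b],y));print(n,X,e[0]);return X
e=p("end",4,5,(190,31),(288,31));n=p("neck",4,5,(197,145),(287,146));h=p("loop",4,5,(200,191),(285,192))
print("len",np.linalg.norm(h-e),"ang",np.degrees(np.arctan2(*(h-e)[1::-1])))
for k,a,b in((4,(190,31),(200,191)),(5,(288,31),(285,192))): print("z15",plane(w[k],a,15),plane(w[k],b,15))
p("grip",2,3,(284,65.8),(430.3,115.7));p("lineF",2,3,(282,27.5),(432.7,81.3));p("lineB",2,3,(285.3,104),(428,150))
for k,a in((2,(284,65.8)),(3,(430.3,115.7))):print(plane(w[k],a,76))
p("nose",2,3,(392.7,17.3),(528,66.7))
for k,a in((2,(392.7,17.3)),(3,(528,66.7)),(1,(286,222))):print("nose z45",plane(w[k],a,45))
p("rimFR",2,3,(441.3,116.7),(558,158.7));p("rimFL",2,3,(224,131.3),(348.7,171.3))
for a in((224,131.3),(441.3,116.7),(435,197),(232,208.7)):print("rim z45",plane(w[2],a,45))
for a in((202,238),(467,222)):print("back corner z45",plane(w[2],a,45))
print("back L w3 z45",plane(w[3],(319,269),45))
E
```

```text
end [ 500.955 -318.57    10.098] 0.18374981319902733
neck [ 610.349 -314.647   16.554] 0.3603738850537815
loop [ 661.937 -314.411   12.027] 0.41272319247463185
len 161.04693324077112 ang 1.4800149675628618
z15 [ 502.025 -317.354   15.   ] [ 660.729 -313.7     15.   ]
z15 [ 501.703 -318.669   15.   ] [ 661.603 -314.488   15.   ]
grip [514.515 166.73   76.505] 0.0882497121040103
lineF [486.843 163.828  76.215] 0.020384874286409522
lineB [543.871 169.248  78.131] 0.3666216100826904
[514.548 166.713  76.   ]
[514.438 166.98   76.   ]
nose [469.797 258.477  49.728] 0.19291978927518677
nose z45 [468.877 259.803  45.   ]
nose z45 [469.018 261.811  45.   ]
nose z45 [470.73 257.79  45.  ]
rimFR [550.77  321.47   37.507] 1.253189224872186
rimFL [572.536 110.405  35.84 ] 0.45242271911618853
rim z45 [571.382 111.977  45.   ]
rim z45 [549.495 318.352  45.   ]
rim z45 [628.1   327.367  45.   ]
rim z45 [649.193 119.424  45.   ]
back corner z45 [683.311  87.312  45.   ]
back corner z45 [653.714 366.001  45.   ]
back L w3 z45 [682.099  86.666  45.   ]
```

The checks hold: the scraper top is at about 10–16 mm, its length is ~161, the rim and deck corners match the steriliser's sizes, and the grip is at z 76.5. I'll grasp at (588,-316).

>>> arm_command(
  increments=[
    {"offset": [0.1,0.01,0.28],"dr": [0,0,0.015],"hand": 0.0},
    {"offset": [0.1,0.01,0.28],"dr": [0,0,0],"hand": 0.0},
    {"offset": [0.1,0.01,0.28],"dr": [0,0,0],"hand": 0.0},
    {"offset": [0.1,0.01,0.28],"dr": [0,0,0],"hand": 0.0},
    {"offset": [0.11,0.015,0.28],"dr": [0,0,0],"hand": 0.0},
    {"offset": [0,0,0],"dr": [0,0,0],"hand": 0.0},
    {"offset": [0,0,0],"dr": [0,0,0],"hand": 0.0},
  ],
)

```text
time_s: 3.85
eef_pos: [589.6, -312.8, 65.0]
ee_rot: [0.001, -0.016, 1.0, -0.0]
force: [0.2, -0.3, 0.2]
grip_width: 0.501
grip_force: 0.0
```

```bash
python3 -c "
from h import *
i,im=snap('w6');s=ctrl.sense();print(s['eef_pos'],s['time_s'],move((588,-316,8)))
cv2.imwrite('pics/w6c.png',im)
for x in(505,570,588):print(proj(i,(x,-318+(x-501)*.026,15)))
"
```

```text
[ 590.178 -313.6     65.959] 3.9 [ 0.02  -0.018  0.483]
[275.327  94.799]
[275.122 207.766]
[275.072 235.082]
```

View pics/w6.png

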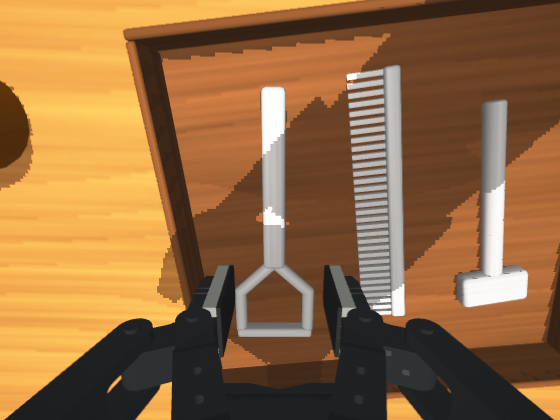

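The handle runs straight at column 274 (rows 88–262), and the planned grasp projects to (275,235), on the bar short of the neck. Descend and grip.

>>> arm_command(
  increments=[
    {"offset": [0.02,-0.02,0.16],"dr": [0,0,0],"hand": 0.0},
    {"offset": [0,0,0.16],"dr": [0,0,0],"hand": 0.0},
    {"offset": [0,0,0.16],"dr": [0,0,0],"hand": 0.0},
    {"offset": [0,0,0],"dr": [0,0,0],"hand": 0.0},
    {"offset": [0,0,0],"dr": [0,0,0],"hand": 0.0},
  ],
)

```text
time_s: 4.4
eef_pos: [587.3, -317.1, 7.7]
ee_rot: [0.001, -0.015, 1.0, -0.001]
force: [-0.5, -0.4, 0.2]
grip_width: 0.497
grip_force: 0.0
```

>>> arm_command(
  increments=[
    {"offset": [0,0,0],"dr": [0,0,0],"hand": -0.5},
    {"offset": [0,0,0],"dr": [0,0,0],"hand": -1},
    {"offset": [0,0,0],"dr": [0,0,0],"hand": -1},
    {"offset": [0,0,0],"dr": [0,0,0],"hand": -1},
    {"offset": [0,0,0],"dr": [0,0,0],"hand": -1},
    {"offset": [0,0,0],"dr": [0,0,0],"hand": -1},
  ],
  grip_force=50,
)

```text
time_s: 5.0
eef_pos: [586.8, -317.3, 7.4]
ee_rot: [0.001, -0.015, 1.0, -0.001]
force: [0.2, 1.3, 5.8]
grip_width: 0.143
grip_force: 50.1
```

Gripped at ~12 mm opening and 50 N. Lift.

>>> arm_command(
  increments=[
    {"offset": [0,0,-0.1],"dr": [0,0,0],"hand": -1},
    {"offset": [0,0,-0.3],"dr": [0,0,0],"hand": -1},
    {"offset": [0,0,-0.4],"dr": [0,0,0],"hand": -1},
    {"offset": [0,0,-0.4],"dr": [0,0,0],"hand": -1},
    {"offset": [0,0,-0.3],"dr": [0,0,0],"hand": -1},
    {"offset": [0,0,0],"dr": [0,0,0],"hand": -1},
  ],
)

```text
time_s: 5.6
eef_pos: [587.5, -318.0, 193.0]
ee_rot: [0.004, -0.015, 1.0, -0.004]
force: [-0.2, -0.9, -0.6]
grip_width: 0.139
grip_force: 49.3
```

>>> arm_command(
  increments=[
    {"offset": [0,0.2,0],"dr": [0,0,0],"hand": -1},
    {"offset": [0,0.37,0],"dr": [0,0,0],"hand": -1},
    {"offset": [0,0.37,0],"dr": [0,0,0],"hand": -1},
    {"offset": [0,0.37,0],"dr": [0,0,0],"hand": -1},
    {"offset": [0,0.37,0],"dr": [0,0,0],"hand": -1},
    {"offset": [0,0.37,0],"dr": [0,0,0],"hand": -1},
    {"offset": [0,0.37,0],"dr": [0,0,0],"hand": -1},
    {"offset": [0,0.37,0],"dr": [0,0,0],"hand": -1},
  ],
)

```text
time_s: 6.4
eef_pos: [575.5, 19.5, 185.6]
ee_rot: [-0.0, -0.014, 1.0, 0.0]
force: [1.2, -0.0, -0.6]
grip_width: 0.143
grip_force: 49.2
```

>>> arm_command(
  increments=[
    {"offset": [0,0.37,0],"dr": [0,0,0],"hand": -1},
    {"offset": [0,0.37,0],"dr": [0,0,0],"hand": -1},
    {"offset": [0,0.37,0],"dr": [0,0,0],"hand": -1},
    {"offset": [0,0.37,0],"dr": [0,0,0],"hand": -1},
    {"offset": [0,0,0],"dr": [0,0,0.17],"hand": -1},
    {"offset": [0,0,0],"dr": [0,0,0.17],"hand": -1},
    {"offset": [0,0,0],"dr": [0,0,0.17],"hand": -1},
    {"offset": [0,0,0],"dr": [0,0,0.17],"hand": -1},
  ],
)

```text
time_s: 7.2
eef_pos: [570.6, 195.3, 185.4]
ee_rot: [-0.0, 0.252, 0.968, -0.0]
force: [-0.3, -0.1, -0.2]
grip_width: 0.146
grip_force: 49.3
```

>>> arm_command(
  increments=[
    {"offset": [0,0,0],"dr": [0,0,0.17],"hand": -1},
    {"offset": [0,0,0],"dr": [0,0,0.17],"hand": -1},
    {"offset": [0,0,0],"dr": [0,0,0.17],"hand": -1},
    {"offset": [0,0,0],"dr": [0,0,0.17],"hand": -1},
    {"offset": [0,0,0],"dr": [0,0,0.17],"hand": -1},
    {"offset": [0,0,0],"dr": [0,0,0.17],"hand": -1},
    {"offset": [0,0,0],"dr": [0,0,0.17],"hand": -1},
    {"offset": [0,0,0],"dr": [0,0,0],"hand": -1},
  ],
)

```text
time_s: 8.0
eef_pos: [570.7, 195.2, 185.5]
ee_rot: [-0.0, 0.66, 0.752, -0.0]
force: [0.2, -0.1, -0.9]
grip_width: 0.146
grip_force: 49.3
```

```bash
python3 -c "
from h import *
i,im=snap('w7');ss=[ctrl.sense()];s=ss[0]
R=Rot.from_quat(np.roll(s['ee_rot'],-1)).as_matrix();print(R,s['eef_pos'],s['grip_width'],s['grip_force'],s['time_s'],move((600,213.3,33)))
print('tool y ang',np.degrees(np.arctan2(R[1,1],R[0,1])))
"
```

```text
[[-0.134  0.991 -0.001]
 [ 0.991  0.134 -0.   ]
 [-0.    -0.001 -1.   ]] [570.768 195.227 185.537] 0.14132123763057228 49.27037179470062 8.05 [0.117 0.262 1.271]
tool y ang 7.680001735168399
```

View pics/w7.png

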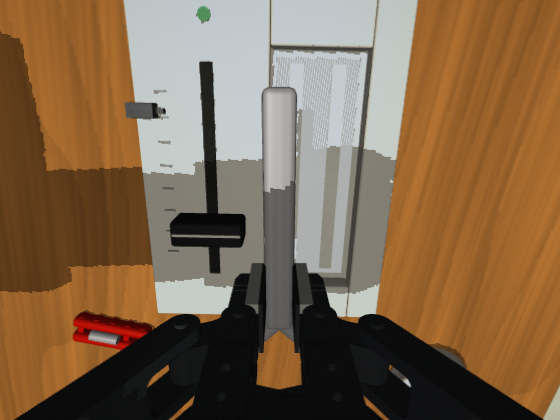

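The scraper is held straight along the tool axis (column 278), with the trough just to its right. Align laterally, then lower to just above the floor.

>>> arm_command(
  increments=[
    {"offset": [0.06,0.13,0],"dr": [0,0,0.036],"hand": -1},
    {"offset": [0.06,0.13,0],"dr": [0,0,0],"hand": -1},
    {"offset": [0,0,0.28],"dr": [0,0,0],"hand": -1},
    {"offset": [0,0,0.28],"dr": [0,0,0],"hand": -1},
    {"offset": [0,0,0.28],"dr": [0,0,0],"hand": -1},
    {"offset": [0,0,0.2],"dr": [0,0,0],"hand": -1},
    {"offset": [0,0,0],"dr": [0,0,0],"hand": -1},
    {"offset": [0,0,0],"dr": [0,0,0],"hand": -1},
  ],
)

```text
time_s: 8.85
eef_pos: [600.7, 213.3, 61.7]
ee_rot: [0.0, 0.669, 0.743, 0.0]
force: [0.3, -0.1, -0.4]
grip_width: 0.14
grip_force: 49.3
```

```bash
python3 -c "
from h import *
i,im=snap('w8')
s=ctrl.sense();R=Rot.from_quat(np.roll(s['ee_rot'],-1)).as_matrix()
print(s['eef_pos'],s['force'],move((600,213.3,30)),np.degrees(np.arctan2(R[1,1],R[0,1])))
print(proj(i,(600-.1056*89,213.3+.994*89,60)),[proj(i,(a,b,45)) for a,b in((571.4,112),(549.5,318.4),(628.1,327.4),(649.2,119.4))])
"
```

```text
[601.098 213.348  62.525] [-0.277 -0.423 -0.756] [ 0.001 -0.01   0.271] 5.9869804247742735
[274.066  81.438] [array([213.467, 403.33 ]), array([183.303,  31.554]), array([367.253,  29.735]), array([338.023, 404.152])]
```

View pics/w8.png

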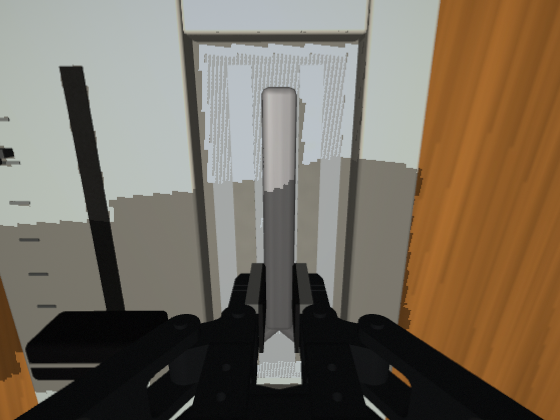

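Well centred in the trough (rim edges at columns 184 and 367, handle at 278). Lower gently.

>>> arm_command(
  increments=[
    {"offset": [0,0,0.1],"dr": [0,0,0],"hand": -1},
    {"offset": [0,0,0.1],"dr": [0,0,0],"hand": -1},
    {"offset": [0,0,0.06],"dr": [0,0,0],"hand": -1},
    {"offset": [0,0,0],"dr": [0,0,0],"hand": -1},
    {"offset": [0,0,0],"dr": [0,0,0],"hand": -1},
  ],
)

```text
time_s: 9.4
eef_pos: [600.4, 213.2, 29.6]
ee_rot: [-0.0, 0.67, 0.743, -0.0]
force: [-0.2, 0.1, -0.7]
grip_width: 0.144
grip_force: 49.3
```

>>> arm_command(
  increments=[
    {"offset": [0,0,0.01],"dr": [0,0,0],"hand": -1},
    {"offset": [0,0,0.01],"dr": [0,0,0],"hand": -1},
    {"offset": [0,0,0],"dr": [0,0,0],"hand": -1},
    {"offset": [0,0,0],"dr": [0,0,0],"hand": -1},
  ],
)

```text
time_s: 9.8
eef_pos: [600.4, 213.2, 27.5]
ee_rot: [0.0, 0.67, 0.743, 0.0]
force: [0.3, -0.2, -0.4]
grip_width: 0.145
grip_force: 49.4
```

>>> arm_command(
  increments=[
    {"offset": [0,0,0.005],"dr": [0,0,0],"hand": -1},
    {"offset": [0,0,0],"dr": [0,0,0],"hand": -1},
    {"offset": [0,0,0],"dr": [0,0,0],"hand": -1},
  ],
)

```text
time_s: 10.1
eef_pos: [600.5, 213.3, 27.4]
ee_rot: [0.0, 0.67, 0.743, 0.0]
force: [-2.3, -0.4, 4.9]
grip_width: 0.14
grip_force: 50.0
```

Contact at 4.9 N, so it's on the floor. Open partway and rise.

>>> arm_command(
  increments=[
    {"offset": [0,0,0],"dr": [0,0,0],"hand": -0.6},
    {"offset": [0,0,0],"dr": [0,0,0],"hand": -0.3},
    {"offset": [0,0,0],"dr": [0,0,0],"hand": -0.3},
    {"offset": [0,0,0],"dr": [0,0,0],"hand": -0.3},
    {"offset": [0,0,-0.1],"dr": [0,0,0],"hand": -0.3},
    {"offset": [0,0,-0.3],"dr": [0,0,0],"hand": -0.3},
    {"offset": [0,0,-0.4],"dr": [0,0,0],"hand": -0.3},
    {"offset": [0,0,-0.4],"dr": [0,0,0],"hand": -0.3},
  ],
)

```text
time_s: 10.9
eef_pos: [600.0, 213.2, 173.2]
ee_rot: [0.0, 0.67, 0.743, 0.0]
force: [1.9, 0.2, -0.2]
grip_width: 0.353
grip_force: 0.0
```

```bash
python3 -c "
from h import *
i,im=snap('w9');s=ctrl.sense();print(s['eef_pos'],s['grip_width'],s['time_s'])
# check scraper by comparing with predicted outline: bright/edge profile along handle
for yst in(40,60,75,85):
    c=np.array((599.3,219.3))+yst*np.array((-.1056,.994));u=proj(i,(*c,35));y=int(round(u[1]));x=int(round(u[0]))
    print(u,im[y,max(x-30,0):x+31:2].mean(1).astype(int))
"
```

```text
[602.971 213.774 182.633] 0.3481353652433889 10.95
[276.907 147.582] [171 175 199 200 200 200 200 200 192 175 175 177 124 164 186 177 178 169
 165 145  96 196 175 200 200 200 200 200 199 200 196]
[276.797 122.935] [196 192 199 199 200 199 199 199 180 173 175 195  87 166 189 179 178 169
 166 149  83 196 180 199 199 199 199 199 199 199 174]
[276.712 103.68 ] [173 196 199 199 199 198 198 199 191 195 185 173 118 168 190 181 179 170
 166 151  96 192 169 199 199 199 198 198 199 198 173]
[276.653  90.455] [196 198 199 198 198 198 198 198 172 171 173 180 195 185 169 173 173 195
 195 175 169 173 175 198 198 198 199 198 198 198 197]
```

The scraper lies centred: the handle is symmetric within 1 px of prediction and its end falls between yst 75 and 85 mm, as it should. Next I'll refine the grip and marker positions numerically.

```bash
python3 - <<'E'
from h import *
def pr(k,x0,x1,y0,y1):
    im=cv2.cvtColor(cv2.imread(f'pics/{k}.png'),6);print(k,"cols",x0,x1-1)
    for y in range(y0,y1):print(y,*im[y,x0:x1])
pr("w7",122,172,99,123);pr("w2",382,410,0,22);pr("w3",516,548,52,72)
E
```

```text
w7 cols 122 171
99 115 112 113 113 113 113 113 111 108 108 106 110 143 198 201 200 200 201 201 201 200 200 200 201 201 201 201 200 201 200 201 200 200 201 200 201 201 201 201 201 201 201 201 201 201 201 201 201 201 201
100 115 113 113 113 113 113 113 112 109 108 107 107 127 195 201 200 200 200 200 201 200 200 200 201 201 200 201 200 201 201 200 201 201 201 201 200 201 201 201 201 201 201 201 201 201 201 201 201 201 201
101 115 113 110 110 109 109 109 102 98 98 99 99 109 182 188 188 188 188 189 190 192 195 198 200 201 200 201 200 201 201 201 201 201 201 201 201 201 201 201 201 201 201 201 201 201 201 201 201 201 201
102 115 113 105 96 96 95 94 81 73 72 76 78 86 132 137 136 137 136 136 143 148 158 167 173 176 175 176 176 176 175 175 175 176 177 185 201 201 201 201 201 201 201 201 201 201 201 201 201 201 201
103 115 113 105 84 83 84 84 76 78 77 76 76 76 78 77 78 79 79 78 78 77 76 75 75 75 74 74 74 73 53 30 44 45 54 111 185 201 201 201 200 201 201 201 201 201 201 201 201 201 201
104 115 114 108 81 80 82 81 74 84 83 83 83 82 83 83 84 84 85 86 86 86 86 86 86 87 86 87 87 88 67 23 19 19 20 2
[... 7255 characters left out ...]
9 218 218 219 218 218 139 124 163 207 218 218 217
67 220 220 220 113 133 199 142 74 48 53 93 104 114 149 189 193 209 217 219 219 218 219 218 218 214 136 124 185 214 218 218 218
68 220 220 207 110 137 210 199 190 189 189 195 197 198 206 218 219 219 218 218 219 218 219 218 219 199 139 143 202 217 218 218 217
69 220 220 193 115 142 216 220 220 219 220 219 219 219 220 219 219 219 219 219 218 219 219 218 218 213 202 204 216 218 218 218 218
70 220 220 204 153 164 218 220 220 219 220 219 220 219 219 219 219 219 219 219 219 219 219 219 218 219 218 219 218 218 218 218 218
71 220 220 217 205 206 219 220 220 220 220 219 220 219 220 219 219 219 219 219 219 219 219 218 218 219 218 218 218 218 218 218 218
```

```bash
python3 - <<'E'
from h import *
w={k:info(f"w{k}") for k in(2,3,7)}
X,e=tri((w[2],(393.6,16.5)),(w[3],(530,66.7)),(w[7],(162.6,110.6)));print("nose top tip",X,e)
g=cv2.cvtColor(cv2.imread('pics/w7.png'),6).astype(float)
L=[]
for c in range(178,240,4):
    col=g[222:246,c];k=np.arange(222,246);m=(np.abs(k-235)<5);v=np.clip(col-60,0,None)*m
    if v.sum()>20:L.append((c,(v*k).sum()/v.sum()))
L=np.array(L);f=np.polyfit(L[:,0],L[:,1],1);print(L.T,f)
m7=(208,np.polyval(f,208))
G,e=tri((w[2],(284,65.8)),(w[3],(430.3,115.7)),(w[7],m7));print("grip",G,e,m7)
ys=np.array((-.1056,.994));print("dy",(X-G)[:2]@ys,"line dir",[plane(w[7],(c,np.polyval(f,c)),76) for c in(178,238)])
s=ctrl.sense();print(s['eef_pos'])
E
```

```text
nose top tip [469.998 258.469  52.24 ] [np.float64(0.12863553372973457), np.float64(0.1731056125817481), np.float64(0.18032145960364632)]
[[178.    182.    186.    190.    194.    198.    202.    206.    210.
  214.    218.    222.    226.    230.    234.    238.   ]
 [235.474 235.474 235.485 235.634 235.64  235.77  236.007 236.007 236.074
  236.331 236.325 236.331 236.471 236.471 236.479 236.655]] [  0.021 231.62 ]
grip [515.427 166.409  76.951] [np.float64(0.8280702366392212), np.float64(1.0124521452144435), np.float64(1.8276565113315892)] (208, np.float64(236.03932065076359))
dy 96.30417017956616 line dir [array([492.558, 163.001,  76.   ]), array([541.601, 168.269,  76.   ])]
[602.971 213.774 182.633]
```

Grip to marker is about +96.1 mm along the track (the line's tilt of 6.1° agrees with the steriliser axis). Move above the grip and turn 90°.

>>> arm_command(
  increments=[
    {"offset": [-0.1,-0.26,0],"dr": [0,0,0],"hand": 0.1},
    {"offset": [-0.1,-0.26,0],"dr": [0,0,0],"hand": 0.1},
    {"offset": [-0.1,-0.25,0],"dr": [0,0,0],"hand": 0.1},
    {"offset": [0,0,0],"dr": [0,0,-0.167],"hand": 0.1},
    {"offset": [0,0,0],"dr": [0,0,-0.167],"hand": 0.1},
    {"offset": [0,0,0],"dr": [0,0,-0.167],"hand": 0.1},
    {"offset": [0,0,0],"dr": [0,0,-0.167],"hand": 0.1},
    {"offset": [0,0,0],"dr": [0,0,-0.167],"hand": 0.1},
  ],
)

```text
time_s: 11.75
eef_pos: [512.2, 167.9, 171.4]
ee_rot: [0.0, 0.392, 0.92, 0.0]
force: [-1.0, 0.6, -0.9]
grip_width: 0.549
grip_force: 0.0
```

>>> arm_command(
  increments=[
    {"offset": [0,0,0],"dr": [0,0,-0.167],"hand": 0.1},
    {"offset": [0,0,0],"dr": [0,0,-0.167],"hand": 0.1},
    {"offset": [0,0,0],"dr": [0,0,-0.167],"hand": 0.1},
    {"offset": [0,0,0],"dr": [0,0,-0.167],"hand": 0.1},
    {"offset": [0,0,0],"dr": [0,0,-0.167],"hand": 0.1},
    {"offset": [0,0,0],"dr": [0,0,-0.167],"hand": 0.1},
    {"offset": [0,0,0],"dr": [0,0,-0.167],"hand": 0.1},
    {"offset": [0,0,0],"dr": [0,0,0],"hand": 0.1},
  ],
)

```text
time_s: 12.55
eef_pos: [512.2, 167.9, 171.3]
ee_rot: [0.0, -0.054, 0.999, 0.0]
force: [-0.8, -0.3, 0.2]
grip_width: 0.55
grip_force: 0.0
```

```bash
python3 -c "
from h import *
s=ctrl.sense();R=Rot.from_quat(np.roll(s['ee_rot'],-1)).as_matrix()
print(s['eef_pos'],s['grip_width'],s['time_s'],move((514.7,166.6,51)),np.degrees(np.arctan2(R[1,1],R[0,1])))"
```

```text
[512.188 167.937 171.301] 0.5497103493091182 12.55 [-0.019 -0.013  1.003] 96.14476559983993
```

>>> arm_command(
  increments=[
    {"offset": [-0.02,-0.013,0.2],"dr": [0,0,0],"hand": 0.1},
    {"offset": [0,0,0.3],"dr": [0,0,0],"hand": 0.1},
    {"offset": [0,0,0.3],"dr": [0,0,0],"hand": 0.1},
    {"offset": [0,0,0.17],"dr": [0,0,0],"hand": 0.1},
    {"offset": [0,0,0],"dr": [0,0,0],"hand": 0.1},
    {"offset": [0,0,0],"dr": [0,0,0],"hand": 0.1},
  ],
)

```text
time_s: 13.15
eef_pos: [515.2, 166.7, 55.3]
ee_rot: [0.001, -0.052, 0.999, 0.0]
force: [0.3, -0.2, 0.3]
grip_width: 0.552
grip_force: 0.0
```

>>> arm_command(
  increments=[
    {"offset": [0,0,0],"dr": [0,0,0],"hand": -0.2},
    {"offset": [0,0,0],"dr": [0,0,0],"hand": -1},
    {"offset": [0,0,0],"dr": [0,0,0],"hand": -1},
    {"offset": [0,0,0],"dr": [0,0,0],"hand": -1},
    {"offset": [0,0,0],"dr": [0,0,0],"hand": -1},
  ],
  grip_force=25,
)

```text
time_s: 13.65
eef_pos: [515.4, 166.7, 55.7]
ee_rot: [0.001, -0.053, 0.999, 0.0]
force: [-0.8, -0.8, 7.0]
grip_width: 0.249
grip_force: 28.5
```

```bash
python3 -c "
from h import *
s=ctrl.sense();R=Rot.from_quat(np.roll(s['ee_rot'],-1)).as_matrix()
ys=np.array((-.1056,.994))
print(s['eef_pos'],s['grip_width'],s['force'],'yst rel start grip',(s['eef_pos'][:2]-np.array((514.6,166.6)))@ys,'to nose',(np.array((470,258.47))-s['eef_pos'][:2])@ys,R[:,:2].T)"
```

```text
[515.416 166.7    55.745] 0.2490343407997505 [-0.785 -0.839  7.002] yst rel start grip 0.012909519917255363 to nose 96.01563048008278 [[-0.994 -0.106 -0.002]
 [-0.106  0.994 -0.   ]]
```

Pinched (21 mm opening, centred). Slide most of the way (90 mm), then measure.

>>> arm_command(
  increments=[
    {"offset": [0,0.08,0],"dr": [0,0,0],"hand": -1},
    {"offset": [0,0.12,0],"dr": [0,0,0],"hand": -1},
    {"offset": [0,0.15,0],"dr": [0,0,0],"hand": -1},
    {"offset": [0,0.15,0],"dr": [0,0,0],"hand": -1},
    {"offset": [0,0.15,0],"dr": [0,0,0],"hand": -1},
    {"offset": [0,0.1,0],"dr": [0,0,0],"hand": -1},
    {"offset": [0,0,0],"dr": [0,0,0],"hand": -1},
    {"offset": [0,0,0],"dr": [0,0,0],"hand": -1},
  ],
)

```text
time_s: 14.45
eef_pos: [505.7, 257.0, 55.8]
ee_rot: [0.001, -0.053, 0.999, 0.001]
force: [-2.0, 1.4, 5.7]
grip_width: 0.252
grip_force: 28.5
```

```bash
python3 - <<'E'
from h import *
i,im=snap("w10");s=ctrl.sense();ys=np.array((-.1056,.994))
print(s['eef_pos'],s['force'],s['grip_width'],'to nose',(np.array((470,258.47))-s['eef_pos'][:2])@ys)
c=proj(i,(490,253.8,76.5));n=proj(i,(470,258.47,52.2));print("expect line front",c,"nose",n)
g=cv2.cvtColor(im,6)
x,y=int(c[0]),int(c[1])
for r in range(y-12,y+16,4):print(r,x-25,*g[r,x-25:x+26])
x,y=int(n[0]),int(n[1])
for r in range(y-12,y+14,3):print(r,x-25,*g[r,x-25:x+26])
E
```

```text
[505.683 256.892  55.756] [-1.971  2.243  6.642] 0.25276421970987695 to nose 5.336320897365158
expect line front [276.754 267.677] nose [291.466 205.517]
255 251 146 95 32 14 15 14 17 17 17 17 17 17 18 17 18 17 17 19 18 17 17 18 19 16 17 77 140 147 147 147 95 34 17 16 16 16 17 16 17 16 17 17 18 17 17 16 16 16 15 18 15
259 251 23 20 13 12 16 16 15 15 17 17 16 17 17 17 16 16 17 18 17 18 17 18 17 19 17 77 140 147 147 147 94 34 17 16 17 18 15 16 18 15 16 17 15 16 17 17 15 15 16 15 15
263 251 51 37 14 13 15 16 17 18 15 19 18 18 17 18 19 18 17 18 17 17 17 18 18 17 19 77 140 147 147 147 94 35 17 18 17 16 17 16 17 16 17 16 17 17 15 15 17 17 16 14 15
267 251 57 22 9 12 15 16 15 16 18 17 18 19 17 19 18 18 19 18 17 17 18 18 18 17 19 76 140 147 147 146 95 33 17 17 17 17 16 16 15 15 17 16 17 17 16 17 16 16 16 17 15
271 251 35 17 11 11 15 15 15 17 18 17 17 16 17 16 16 17 17 17 17 17 17 17 17 17 16 77 140 147 147 147 94 34 15 17 16 17 17 16 17 18 17 18 17 16 17 17 17 16 17 14 15
275 251 18 15 11 13 15 15 16 17 17 17 18 19 17 17 17 17 17 18 18 17 16 17 17 16 16 77 140 146 147 147 95 33 17 18 17 16 1
[... 1252 characters left out ...]
47 147 147 147 147 146 146 147 148 147 147 147 147 147 147 147 147 147 147 147 147 147 147 147 147 147 147 147 147 147 146 147 147 147 147 146 147 147 147 147 147 147
211 266 147 147 147 146 147 147 147 146 147 146 147 147 147 147 147 146 147 147 146 147 147 147 147 147 147 147 147 147 147 147 147 147 147 147 147 147 147 147 147 147 147 147 147 147 147 147 147 147 147 147 147
214 266 9 9 10 8 8 8 7 10 10 9 9 7 9 8 8 9 10 7 9 10 10 7 10 10 12 10 9 8 11 10 38 99 134 142 146 147 146 147 147 147 147 147 147 147 147 147 147 147 147 147 147
217 266 9 10 11 9 11 9 10 10 10 10 9 8 10 8 10 10 11 11 11 9 10 10 10 8 12 9 9 9 8 9 9 7 9 7 10 131 146 147 147 147 147 147 147 147 147 147 147 147 147 147 147
```

The line is centred at column 278.7 and the nose at 291.35, leaving about 5.6 mm to go. I'll move that far and recheck where depth no longer matters.

>>> arm_command(
  increments=[
    {"offset": [0,0.024,0],"dr": [0,0,0],"hand": -1},
    {"offset": [0,0.023,0],"dr": [0,0,0],"hand": -1},
    {"offset": [0,0,0],"dr": [0,0,0],"hand": -1},
    {"offset": [0,0,0],"dr": [0,0,0],"hand": -1},
    {"offset": [0,0,0],"dr": [0,0,0],"hand": -1},
  ],
)

```text
time_s: 15.0
eef_pos: [505.1, 262.1, 55.8]
ee_rot: [0.001, -0.053, 0.999, 0.0]
force: [-1.4, 0.4, 6.9]
grip_width: 0.25
grip_force: 28.5
```

```bash
cat >> h.py <<'E'
def gap(name):
    i,im=snap(name);s=ctrl.sense();g=cv2.cvtColor(im,6).astype(float);ys=np.array((-.1056,.994))
    k=np.arange(268,290);v=g[259:276,268:290].mean(0);v=np.clip(v-20,0,None);cl=(v*k).sum()/v.sum()
    k=np.arange(265,300);v=g[198:203,265:300].mean(0);print(v.astype(int))
    m=v<100;r=np.flatnonzero(m);e=r[-1];b=e
    while b>0 and v[b-1]<80:b-=1
    cov=lambda q:(147-v[q])/93
    L=265+b-.5-(cov(b-1) if v[b-1]<147 else 0);Rr=265+e+.5+cov(e+1);cn=(L+Rr)/2
    a=plane(i,(cl,267),76.5);b_=plane(i,(cn,200),52.2);print("line",cl,"nose",L,Rr,"gap mm",(b_-a)[:2]@ys,a,b_,s['eef_pos'],s['force'],s['time_s'])
E
python3 -c "
from h import *
gap('w11')"
```

```text
[148 148 147 147  97  86  86 141 148 148 148 109  63  54  54  54  54  54
  54  54 118 144 148 148 148 148 147 148 148 147 148 148 147 148 147]
line 278.65847266154543 nose 276.09354838709675 284.81182795698925 gap mm 0.8574978761617134 [489.072 259.608  76.5  ] [467.355 258.164  52.2  ] [505.127 262.072  55.769] [-1.352  1.117  7.037] 15.05
```

>>> arm_command(
  increments=[
    {"offset": [0,0.007,0],"dr": [0,0,0],"hand": -1},
    {"offset": [0,0,0],"dr": [0,0,0],"hand": -1},
    {"offset": [0,0,0],"dr": [0,0,0],"hand": -1},
    {"offset": [0,0,0],"dr": [0,0,0],"hand": -1},
  ],
)

```text
time_s: 15.45
eef_pos: [505.1, 262.7, 55.8]
ee_rot: [0.001, -0.053, 0.999, 0.0]
force: [-0.9, -0.4, 6.7]
grip_width: 0.252
grip_force: 28.6
```

```bash
python3 -c "
from h import *
gap('w12')"
```

```text
[148 148 135  94  86  85 141 148 148 148  99  61  54  54  54  54  54  54
  54 139 148 148 148 148 148 148 148 148 148 148 148 148 148 148 148]
line 278.5205882352941 nose 274.99032258064517 283.5774193548387 gap mm 0.36384424956358496 [489.02 260.13  76.5 ] [467.352 258.195  52.2  ] [505.09  262.645  55.783] [-1.208 -1.958  7.488] 15.5
```

The gap is within ±0.4 mm by both estimates. Release and rise.

>>> arm_command(
  increments=[
    {"offset": [0,0,0],"dr": [0,0,0],"hand": -0.3},
    {"offset": [0,0,0],"dr": [0,0,0],"hand": 0.1},
    {"offset": [0,0,0],"dr": [0,0,0],"hand": 0.1},
    {"offset": [0,0,0],"dr": [0,0,0],"hand": 0.1},
    {"offset": [0,0,-0.1],"dr": [0,0,0],"hand": 0.1},
    {"offset": [0,0,-0.3],"dr": [0,0,0],"hand": 0.1},
    {"offset": [0,0,-0.4],"dr": [0,0,0],"hand": 0.1},
    {"offset": [0,0,-0.2],"dr": [0,0,0],"hand": 0.1},
  ],
)

```text
time_s: 16.3
eef_pos: [505.5, 262.9, 179.1]
ee_rot: [0.003, -0.053, 0.999, 0.001]
force: [0.9, 0.5, -0.8]
grip_width: 0.552
grip_force: 0.0
```

>>> arm_command(
  increments=[
    {"offset": [-0.4,0,0],"dr": [0,0,0],"hand": 0.1},
    {"offset": [-0.4,0,0],"dr": [0,0,0],"hand": 0.1},
    {"offset": [-0.2,0,0],"dr": [0,0,0],"hand": 0.1},
    {"offset": [0,0,0],"dr": [0,0,0],"hand": 0.1},
    {"offset": [0,0,0],"dr": [0,0,0],"hand": 0.1},
  ],
)

```text
time_s: 16.8
eef_pos: [623.4, 275.2, 174.4]
ee_rot: [-0.0, -0.053, 0.999, -0.0]
force: [-0.1, 0.6, -0.6]
grip_width: 0.547
grip_force: 0.0
```

```bash
python3 - <<'E'
from h import *
i,im=snap("w13");s=ctrl.sense();print(s['eef_pos'],s['grip_width'],s['time_s']);g=cv2.cvtColor(im,6)
for n,X in(("line",(490,260.1,76.5)),("line",(515,262.6,76.5)),("nose",(468,258.4,52.2))):
    c=proj(i,X);x,y=int(c[0]),int(c[1]);print(n,c)
    for r in (y-2,y,y+3):print(r,x-14,*g[r,x-14:x+15])
# scraper still in trough: handle profile
for yst in(-20,40,75,90):
    c=proj(i,(*(np.array((599.3,219.3))+yst*np.array((-.1056,.994))),35));x,y=c.astype(int);print(c,g[max(y-20,0):y+21:2,x] if 0<=y<420 and 0<=x<560 else "out")
E
```

```text
[623.041 275.382 174.767] 0.5476300659527189 16.85
line [278.243  14.895]
12 264 11 14 19 19 18 19 18 18 20 19 17 17 18 92 122 125 82 32 17 18 16 17 36 39 38 38 38 38 31
14 264 13 16 19 19 18 19 20 18 18 19 18 18 18 81 121 126 82 32 17 17 19 28 30 30 37 38 38 37 30
17 264 12 16 18 18 18 18 19 20 17 18 19 19 18 68 120 125 82 32 16 16 17 17 18 16 36 38 38 37 31
line [278.014  58.095]
56 264 11 15 17 19 20 19 19 20 18 19 19 17 17 67 121 127 83 32 17 16 19 15 16 16 16 14 33 33 26
58 264 11 14 16 17 20 19 17 19 20 17 18 18 18 68 122 128 82 31 17 17 15 16 15 15 16 13 34 32 26
61 264 12 15 17 18 21 19 19 19 18 19 19 17 18 68 122 128 83 30 16 16 16 15 18 15 14 15 33 32 25
nose [279.175 -12.569]
-14 265 10 11 10 9 13 12 11 8 13 12 10 11 9 11 10 12 9 11 10 11 13 10 10 12 8 10 13 10 12
-12 265 10 11 9 13 11 11 11 11 10 11 11 11 12 11 11 12 10 9 9 9 11 13 11 13 11 11 9 11 10
-9 265 10 10 9 11 11 12 11 9 11 8 12 10 11 9 11 11 11 10 13 11 11 10 9 11 10 11 10 12 10
[194.387 165.914] [132 132 132 145 166 165 166  79  89 103  99  97  93  89  84  86 165 130
 130 130 129]
[264.167 165.939] [127 127 126 142 166 166 166 102  83  94  95  92  92  87  86  82 162 125
 125 195 194]
[304.847 165.944] [121 122 121 148 166 166 166 100  80  93  94  91  91  86  86  84 161 121
 120 120 120]
[322.281 165.944] [194 194 194 180 187 190 194 170 170 170 170 169 187 191 191 191 163 194
 193 193 193]
```

The grip stayed put after release (line at column 278.4 against 278.1 predicted), and the scraper is still centred and flat in the trough. Handing in.

```bash
python3 -c "
from rig import ctrl
print(ctrl.finish_job())"
```

```text
the job is handed in; nothing more can be done
None
```

The steel scraper lies flat and centred in the trough, the slider was set about 0.4 mm from the marker by my last measurement and released, and the job was handed in at about 17 s (no verdict came back).

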